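Back off the clamp screw and slide the bar home

ROBOT

A 6-joint arm with a two-finger parallel gripper is mounted at the origin on the work surface. World frame = base frame: x ahead of the robot, y to its left, z up, the work surface at z = 0. Lengths are in m, angles in rad, forces in N, time in s.
With the tool pointing down it reaches from about 0.375 to 0.925 m from the base axis. Payload 5.7 kg.
Tool frame: the origin (TCP) lies at the very end of the fingers, on their centre line; the grasp point (between the pads) lies 19 mm behind it; z points along the fingers, y is the line along which they close (so a half turn about z gives the same grasp; the last joint's range is limited). The gripper opens to 88 mm and grips with 3 to 60 N. Pads are 20 mm wide; open, the fingers measure 115 mm over their backs; the gripper's body (75 mm by 178 mm) begins 61 mm behind the grasp point.
Start: joints at [1.169, 0.359, 1.51, -0, 1.272, -0.115], TCP at [0.17, 0.575, 0.223] pointing down, gripper open.
Joint ranges: [-2.97, 2.97], [-1.01, 2.36], [0.21, 2.38], [-0.96, 4.11], [0.2, 2.71], [-2.98, 2.98]. Speed limits (rad/s): [2.39, 2.39, 3.14, 3.14, 3.14, 3.14].

INTERFACE

Orientations are given as a rotation vector (axis times angle).
In Python, from plant import robot gives the robot as it stands.
- The arm moves only by the tool jog_arm, never from a script. Its argument "plan" is a list that holds one entry, the list of rows, each a list of 6 numbers: the shift along the tool's x, y, z each as a share of 4 cm, from -1 to 1, then the turn, a rotation vector about the tool's x, y, z each as a share of 0.1 rad, from -1 to 1. A call has 1 to 20 rows; each row shifts and turns the commanded pose from where the row before left it, along the tool's axes as they then stand; what a row does not reach is not made up. A row lasts 1/10 s, in which the tool goes at most 50 mm and 8.59 degrees, less where a joint would pass 70% of its speed; a pose out of reach is approached as far as the arm can. A call with a number of a shift or a turn outside -1 to 1 is refused whole. A call with a gripper value outside its range is refused whole. "hand" is the closure, from -1 (fully open) to 1 (shut), so that 0 is half open, set as the call begins (left out, the last holds). The fingers move at their own pace and stop on an object; "force" is the grip in N (left out, the last holds). Time passes only in rows, so rows that do not move let the fingers close. It gives the time, the measured TCP pose, the force, the opening and the grip force at its end, in the units of the state.
- robot.get_obs(): the state, without advancing time (a new reading comes with each control period).
- robot.get_image(name): name is "scene" or "top"; returns a dict with "img" (400x640x3 uint8, red, green, blue), "fov_y" (degrees; the focal length in pixels is half the picture's height over the tangent of half this angle, whatever the lens; pixels are square), "cx", "cy" (the principal point, pixels), "world_from_camera" (4x4, takes a point from camera to world coordinates). Camera axes: x right, y up, looking along -z (the intrinsics and any distortion apply to the point x, -y, -z); pixel columns grow to the right and rows downward; lengths in m; the calibration is good to about 2 mm. A picture is of the moment at which its call begins. There is no depth.
- robot.hand_in(): hands the job in; it is judged then, once.
The state is a dict: "time_s": time; "joint_pos": joint angles; "joint_vel": joint speeds; "joint_torque": joint torques, N m; "ee_pos": TCP position; "orientation": TCP orientation; "wrist_force": force on the tool from outside, world axes, zero at the start; "torque": the same for the moment, N m; "width": opening from 0.0 (shut) to 1.0 (fully open); "grasp_force": force on a finger pad.
Only numpy, scipy, OpenCV 4.12 (cv2) and the standard library are available. Lean on these libraries where they do the work, as an engineer would, in place of code of your own. Each camera call takes 0.05 s, during which the arm holds its last target. There are 200 camera calls.

TASK

The flat steel bar in the jig is held down by the red screw clamp. With the fingertips only, roll the clamp's knurled knob round anticlockwise (seen from above) to back the screw off two full turns, to within a quarter turn, and only then push the freed bar along the rail until its far end sits square against the end stop. Do not grip the knob or the bar, keep the bar flat on the plate, and leave the other things on the table where they are.

Things in the scene. Friction and masses are not known exactly. Their poses are not given: they have to be found in the camera images.
- jig: steel jig plate 320 x 220 x 12 mm, fixed to the table. Origin on the table surface; x runs along the bar from its near end to the end stop, y to the left of that, z up. Spans x -170 to 150, y -80 to 140 mm; the bar lies on its top, z = 12 mm. A dark rail beside the bar spans x -50 to 100, y -47 to -29, 18 mm above the plate; the bar lies some 4 mm from it.
- clamp_boss (a point): centre of the top of the red clamp's boss (28 mm diameter), which carries the screw; fixed, jig x 35, y 0, z 92 mm. A red arm 18 mm wide runs from it in the jig's +y to a steel column (16 mm thick, jig x 35, y 105, top z 104 mm). Boss and arm lie between z 62 and z 94 mm. Its axes are the jig's.
- knob (a joint): turn of the knurled knob, rad; 0 at the start (tight), grows anticlockwise seen from above (loosening), 6.283 a turn, counting on up to 25. It stays where it is left, and needs 1.5 to 2 N along the rim. It and the screw rise 3 mm a turn. A yellow paint stripe on its top and rim points to the jig's -x at the start.
- knob_center (a point): centre of the knob, on its axis, half-way up the rim: a steel knob with a knurled cylindrical rim of 60 mm diameter, 22 mm high (11 mm above and below this point), with a hub 23 mm wide and 6 mm high on top. Nothing stands beside or above the rim; its underside is 23 mm above the red boss when tight. Rises 3 mm a turn.
- clamp_screw: the clamp's screw (spindle 12 mm) with the knob on it and a round steel pad (24 mm diameter) at its foot; does not turn itself, only rises. Origin: centre of the pad's underside, on the bar's top at the start.
- bar: loose flat steel bar, 180 x 50 x 10 mm, 0.55 to 0.9 kg, lying flat on the jig plate under the clamp pad; once freed it slides with about 2 to 3 N (more if pressed down), while tight it holds against 20 N; origin at the centre of its underside, x along its length towards the end stop.
- bar_near_end (a point): centre of the bar's near end face (50 mm wide, 10 mm high; 5 mm above the plate, 17 mm above the table), the end to push on; free space behind it.
- bar_far_end (a point): centre of the bar's far end face, 20 to 40 mm short of the end stop at the start.
- stop_face (a point): point on the face of the dark steel end stop (70 mm wide, 26 mm high, fixed), 5 mm above the plate, on the bar's line; x (the jig's x) points into the stop. Bar home: bar_far_end comes to this x.
- spray_can: blue spray can standing on the table, 52 mm diameter, 150 mm high, origin at its foot; leave alone
- wrench: steel wrench lying on the table, 160 mm long, origin under its centre; leave alone
- tube_piece: offcut of 40 mm square tube standing on end, 60 mm high, origin under its centre; leave alone
- magnet: red triangular welding magnet lying on the table, about 75 x 75 x 18 mm, origin under its middle; leave alone
Mind the look-alikes: they are no part of the job. Leave any green or purple look-alike of the bar alone.

How it is judged:
On the way, in this order (a step that is already met when the one before it is completed fails the run):
1. the clamp screw is backed off two turns (1.75 to 2.25) with the bar still where it was (value of joint knob between 11 and 14.14 rad and distance of bar from where it was at the start of the episode below 0.006 m), for 0.2 s.
2. the bar sits square against the end stop (value of joint knob between 11 and 14.14 rad and x of bar_far_end in the frame of stop_face between -0.003 and 0.004 m and y of bar_far_end in the frame of stop_face between -0.012 and 0.012 m and angle between the x axis of bar and the x axis of jig, either way round below 0.05 rad and z of bar in the frame of jig below 0.015 m), for 0.2 s.
At the end, for the whole second after the job is handed in: The knob stands 2 turns (within a quarter turn) anticlockwise of its start, the bar lies flat on the plate with its far end within 3 mm of the stop's face and square to it within 0.05 rad, within 12 mm of its line sideways; bar and knob are at rest (all of step 2 and linear speed of bar below 0.01 m/s and velocity of joint knob between -0.1 and 0.1 rad/s); the robot touches nothing.
It fails at once if the bar is dragged (over 6 mm) while the clamp is still backed off less than 1.5 turns (distance of bar from where it was at the start of the episode above 0.006 m and value of joint knob below 9.42 rad).
It fails at once if the bar is lifted or tipped off the plate (z of bar in the frame of jig above 0.017 m or angle between bar's own z axis and vertical above 0.09 rad).
It fails at once if the knob is gripped between the fingers (contact force between the fingers and clamp_screw above 0.5 N and horizontal distance between the grasp point and knob_center below 0.013 m).
It fails at once if the bar is gripped between the fingers (contact force between the fingers and bar above 0.5 N and x of the grasp point in the frame of bar_near_end above 0.003 m and y of the grasp point in the frame of bar_near_end between -0.015 and 0.015 m and z of the grasp point in the frame of bar_near_end below 0.022 m).
It fails at once if one of the other things is disturbed (moved over 15 mm) (distance of any of spray_can, wrench, tube_piece, magnet from where it was at the start of the episode above 0.015 m).
It also fails if it takes over 72 s, if anything falls off the work surface, if the arm or the gripper's body presses on something with over 40 N, if the wrist force passes 120 N, or if a joint passes its speed limit or range.

## Working session

There is one attempt and no reset: what is moved stays moved. The work goes in short steps, Python scripts to look and compute and a tool call to move; the robot and the scene stay as the last step left them, time stands still between calls to the robot, and variables do not carry over. Pictures are saved under pics/ and viewed, at most 10 in all, crops included, and the job is handed in when it is done.

Besides the shell and the picture viewer there is one more tool, called after "Emit:" in YAML: its name, and indented under it one key for each argument. jog_arm: Moves the arm, as the interface text tells. Its arguments: {"type":"object","properties":{"plan":{"type":"array","items":{"type":"array","items":{"type":"array","items":{"type":"number"}}}},"hand":{"type":"number"},"force":{"type":"number"}},"required":["plan"]}

```bash
ls; mkdir -p pics
python3 - <<'E'
from plant import robot
import cv2
for n in("scene","top"):
    d=robot.get_image(n); cv2.imwrite(f"pics/{n}0.png",d["img"][:,:,::-1]); print(n,d["fov_y"],d["cx"],d["cy"],d["world_from_camera"].round(4).tolist(),[k for k in d])
print(robot.get_obs())
E
```

```text
pics
scene 55.446250344568575 318.59584970282646 202.07707806960474 [[-0.0007, -0.8178, 0.5755, 1.0989], [0.9999, -0.0065, -0.008, -0.0116], [0.0103, 0.5755, 0.8178, 0.8993], [0.0, 0.0, 0.0, 1.0]] ['img', 'fov_y', 'cx', 'cy', 'world_from_camera']
top 54.595748889513324 317.1351191061722 194.3611172290094 [[-0.0105, 0.9935, -0.1137, 0.4263], [-0.9996, -0.0075, 0.0265, -0.0009], [0.0255, 0.1139, 0.9932, 1.1285], [0.0, 0.0, 0.0, 1.0]] ['img', 'fov_y', 'cx', 'cy', 'world_from_camera']
{'time_s': 0.1, 'joint_pos': array([ 1.16890898e+00,  3.59458935e-01,  1.51129191e+00, -2.41850641e-05,
        1.27251717e+00, -1.15108264e-01]), 'joint_vel': array([-0.00080935, -0.00212127, -0.00400602, -0.00184082,  0.00156344,
       -0.00033253]), 'joint_torque': array([-9.17708712e-04, -5.16356635e+01, -2.71405882e+01,  6.75486331e-02,
        2.74923648e-02, -3.38338424e-07]), 'ee_pos': array([0.16949739, 0.57492091, 0.22189049]), 'orientation': array([-4.48860218e-01, -3.10895031e+00,  2.55316364e-03]), 'wrist_force': array([ 0.45843732,  0.91511672, -0.07364353]), 'torque': array([ 0.00214706, -0.01378171, -0.01201533]), 'grasp_force': 0.0, 'width': 1.0001363417107283}
```

View pics/scene0.png

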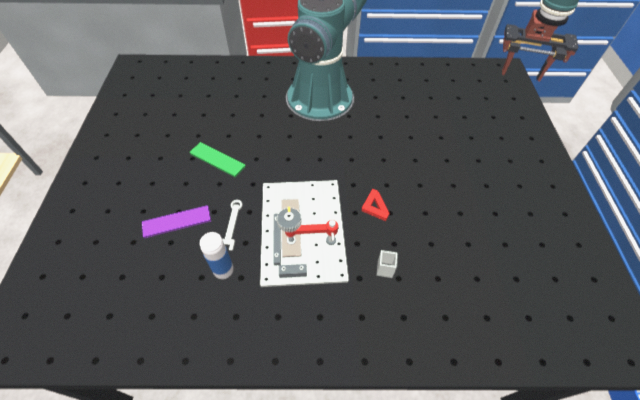

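View pics/top0.png

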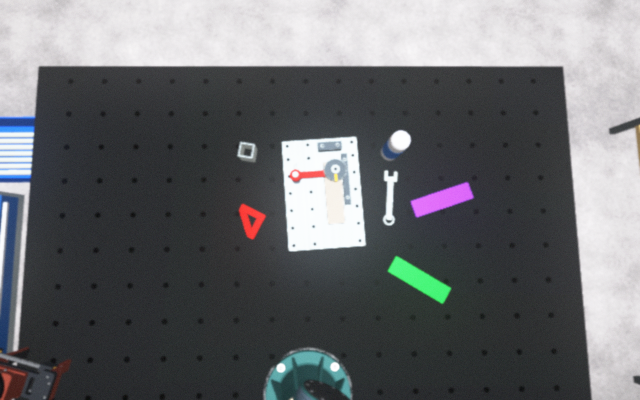

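The scene view shows the jig plate at about (303,232), with the knob at (289,217). The top view shows the plate corners near (282,142), (356,137), (366,246) and (289,251), with the knob at (335,171). Next I'll take enlarged crops.

```bash
cat > h.py <<'E'
import numpy as np, cv2
from plant import robot
def f(d): return 200/np.tan(np.radians(d["fov_y"]/2))
def ray(d,u,v):
    M=d["world_from_camera"]; r=M[:3,:3]@np.array([(u-d["cx"])/f(d),-(v-d["cy"])/f(d),-1]); return M[:3,3],r
def onz(d,u,v,z):
    o,r=ray(d,u,v); return o+r*(z-o[2])/r[2]
def proj(d,p):
    M=d["world_from_camera"]; c=M[:3,:3].T@(np.asarray(p)-M[:3,3]); return np.array([d["cx"]-f(d)*c[0]/c[2], d["cy"]+f(d)*c[1]/c[2]])
def tri(L):
    A=0;b=0
    for d,u,v in L:
        o,r=ray(d,u,v); r=r/np.linalg.norm(r); P=np.eye(3)-np.outer(r,r); A=A+P; b=b+P@o
    return np.linalg.solve(A,b)
E
python3 - <<'E'
from h import *
T=robot.get_image("top"); S=robot.get_image("scene")
for d,nm,box in((T,"top",(275,130,100,130)),(S,"scene",(255,175,100,115))):
    x,y,w,h=box
    c=d["img"][y:y+h,x:x+w,::-1]
    cv2.imwrite(f"pics/{nm}c.png",cv2.resize(c,None,fx=4.5,fy=4.5,interpolation=cv2.INTER_CUBIC))
    g=cv2.cvtColor(d["img"],cv2.COLOR_RGB2GRAY); m=((g>140)*255).astype(np.uint8); m[:y]=0;m[y+h:]=0;m[:,:x]=0;m[:,x+w:]=0
    m=cv2.morphologyEx(m,cv2.MORPH_CLOSE,np.ones((9,9)))
    ct=max(cv2.findContours(m,0,2)[0],key=cv2.contourArea); q=cv2.approxPolyDP(cv2.convexHull(ct),6,True)[:,0]
    print(nm,q.tolist()); P=np.array([onz(d,u,v,.012) for u,v in q]); print(P.round(4).tolist()); print(np.linalg.norm(P-np.roll(P,-1,0),axis=1).round(4), cv2.minAreaRect((P[:,:2]*1000).astype(np.float32)))
E
```

```text
top [[356, 137], [365, 245], [290, 251], [281, 142]]
[[0.7241, -0.1475, 0.012], [0.4069, -0.1665, 0.012], [0.3923, 0.0483, 0.012], [0.7098, 0.0739, 0.012]]
[0.3177 0.2152 0.3185 0.2219] ((558.0347290039062, -47.03981018066406), (318.4811706542969, 221.8993377685547), 3.678213596343994)
scene [[336, 180], [348, 280], [261, 286], [263, 183]]
[[0.3938, 0.0488, 0.012], [0.7116, 0.0706, 0.012], [0.7285, -0.1447, 0.012], [0.407, -0.167, 0.012]]
[0.3185 0.2159 0.3222 0.2162] ((560.248046875, -48.01664733886719), (322.2476501464844, 216.14407348632812), 3.966264486312866)
```

View pics/topc.png

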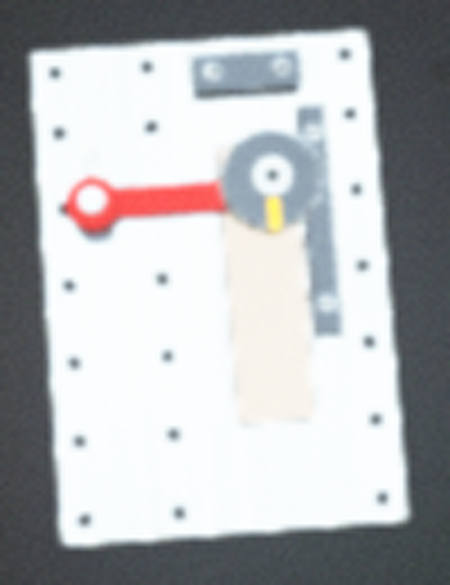

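View pics/scenec.png

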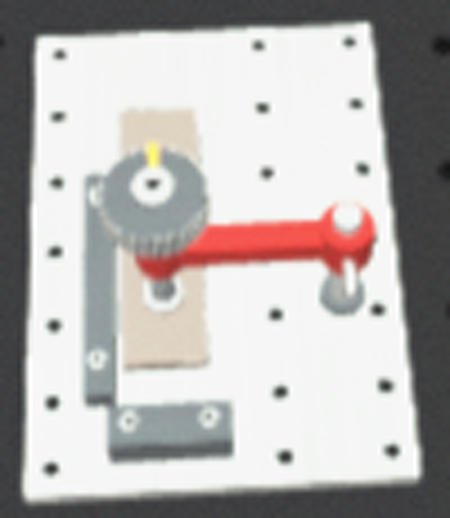

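The crops show the hub at (335.4,168.9) in top and (289,215.9) in scene. The bar's near end and the stop's edges are visible too. Now I'll work out positions.

Run:
```python
from h import *
T=robot.get_image("top"); S=robot.get_image("scene")
t=lambda x,y:(T,275+x/4.5-.4,130+y/4.5-.4); s=lambda x,y:(S,255+x/4.5-.4,175+y/4.5-.4)
print("hub",tri([t(272,175),s(153,184)]))
# jig pose
yaw=.0692; C=np.array([.559,-.0475]); R=np.array([[np.cos(yaw),-np.sin(yaw)],[np.sin(yaw),np.cos(yaw)]]); O=C-R@[-.01,.03]
print("O",O,"knob",O+R@[.035,0])
J=lambda p:(R.T@(p[:2]-O)*1000).round(1)
h=tri([t(272,175),s(153,184)]); print("hub in jig",J(h))
for nm,p in dict(nearL=(241,424),nearR=(310,420)).items(): print(nm,J(onz(*t(*p),.022)))
for nm,p in dict(nearR=(122,110),nearL=(197,110),farR=(125,365),farL=(208,367),).items(): print("S",nm,J(onz(*s(*p),.022)))
for p in((112,403),(232,401)): print("S stop edge",J(onz(*s(*p),.038)))
for p in((195,97),(298,90)): print("T stop face bottom",J(onz(*t(*p),.012)))
for p in((195,86),(298,80)): print("T stop top edge",J(onz(*t(*p),.038)))
```

```text
hub [ 0.60606494 -0.07474474  0.14292436]
O [ 0.57105041 -0.07673675] knob [ 0.60596664 -0.07431668]
hub in jig [35.1 -0.4]
nearL [-101.6   22.8]
nearR [-102.5  -21.1]
S nearR [-101.1  -23.8]
S nearL [-98.2  23.3]
S farR [ 77.7 -24.4]
S farL [82.  22.7]
S stop edge [108.9 -30.9]
S stop edge [111.8  35.1]
T stop face bottom [113.5  34.6]
T stop face bottom [113.2 -33.1]
T stop top edge [114.7  35.2]
T stop top edge [113.8 -30.9]
```

Emit:
jog_arm:
  plan:
    - [[-0.8, -0.7, 0, 0, 0, 0], [-0.8, -0.7, 0, 0, 0, 0], [-0.8, -0.7, 0, 0, 0, 0], [-0.8, -0.7, 0, 0, 0, 0], [-0.8, -0.7, 0, 0, 0, 0], [-0.8, -0.7, 0, 0, 0, 0], [-0.8, -0.7, 0, 0, 0, 0], [-0.8, -0.7, 0, 0, 0, 0], [-0.8, -0.7, 0, 0, 0, 0], [-0.8, -0.7, 0, 0, 0, 0], [-0.8, -0.7, 0, 0, 0, 0], [-0.8, -0.7, 0, 0, 0, 0], [-0.8, -0.7, 0, 0, 0, 0], [-0.8, -0.7, 0, 0, 0, 0], [-0.8, -0.7, 0, 0, 0, 0], [-0.8, -0.7, 0, 0, 0, 0], [-0.8, -0.7, 0, 0, 0, 0], [-0.8, -0.7, 0, 0, 0, 0], [-0.8, -0.7, 0, 0, 0, 0], [-0.8, -0.7, 0, 0, 0, 0]]
  hand: 1
  force: 20

```text
time_s: 2.3
ee_pos: [0.6259, -0.1444, 0.2226]
orientation: [-0.449, -3.109, 0.0]
wrist_force: [0.8, -0.2, -0.1]
width: 0.009
grasp_force: 0.0
```

Emit:
jog_arm:
  plan:
    - [[0, 0, 0, 0, 0, 1], [0, 0, 0, 0, 0, 1], [0, 0, 0, 0, 0, 1], [0, 0, 0, 0, 0, 1], [0, 0, 0, 0, 0, 1], [0, 0, 0, 0, 0, 1], [0, 0, 0, 0, 0, 1], [0, 0, 0, 0, 0, 1], [0, 0, 0, 0, 0, 1], [0, 0, 0, 0, 0, 1], [0, 0, 0, 0, 0, 1], [0, 0, 0, 0, 0, 1], [0, 0, 0, 0, 0, 1], [0, 0, 0, 0, 0, 1], [0, 0, 0, 0, 0, 1], [0, 0, 0, 0, 0, 1], [0, 0, 0, 0, 0, 1], [0, 0, 0, 0, 0, 1], [0, 0, 0, 0, 0, 1], [0, 0, 0, 0, 0, 1]]

```text
time_s: 4.3
ee_pos: [0.6251, -0.1427, 0.2226]
orientation: [-2.862, -1.296, 0.0]
wrist_force: [0.2, -0.3, 0.3]
width: 0.006
grasp_force: 0.0
```

Emit:
jog_arm:
  plan:
    - [[0, 0, 0, 0, 0, 1], [0, 0, 0, 0, 0, 1], [0, 0, 0, 0, 0, 1], [0, 0, 0, 0, 0, 1], [0, 0, 0, 0, 0, 1], [0, 0, 0, 0, 0, 1], [0, 0, 0, 0, 0, 1], [0, 0, 0, 0, 0, 1], [0, 0, 0, 0, 0, 1], [0, 0, 0, 0, 0, 1], [0, 0, 0, 0, 0, 1], [0, 0, 0, 0, 0, 1], [0, 0, 0, 0, 0, 1], [0, 0, 0, 0, 0, 1], [0, 0, 0, 0, 0, 1], [0, 0, 0, 0, 0, 1], [0, 0, 0, 0, 0, 1], [0, 0, 0, 0, 0, 1], [0, 0, 0, 0, 0, 1], [0, 0, 0, 0, 0, 1]]

```text
time_s: 6.3
ee_pos: [0.6251, -0.1427, 0.2225]
orientation: [2.637, -1.708, -0.0]
wrist_force: [-0.3, -0.1, -0.1]
width: 0.007
grasp_force: 0.0
```

```bash
cat >> h.py <<'E'
from scipy.spatial.transform import Rotation as Ro
K=np.array([.606,-.0745])
def rep(K=K):
    o=robot.get_obs(); R=Ro.from_rotvec(o["orientation"]).as_matrix(); p=o["ee_pos"]; d=p[:2]-K
    print("t",round(o["time_s"],2),"p",p.round(4),"alpha",np.arctan2(R[1,0],R[0,0]).round(3),"phi",np.arctan2(d[1],d[0]).round(3),"r",np.linalg.norm(d).round(4),"tool->K",(R[:2,:2].T@-d).round(4),"tilt",R[:,2].round(3))
    print("F tool",(R.T@o["wrist_force"]).round(2),"q6",o["joint_pos"][5].round(3),"w",round(o["width"],3))
    return o,R
E
python3 -c "from h import *;rep()"
```

```text
t 6.3 p [ 0.6251 -0.1427  0.2225] alpha -1.149 phi -1.298 r 0.0708 tool->K [-0.07   -0.0105] tilt [-0. -0. -1.]
F tool [-0.02  0.27  0.14] q6 2.388 w 0.007
```

Emit:
jog_arm:
  plan:
    - [[0, -0.26, 0.63, 0, 0, 0], [0, 0, 0.63, 0, 0, 0], [0, 0, 0.63, 0, 0, 0], [0, 0, 0.63, 0, 0, 0], [0, 0, 0, 0, 0, 0], [-0.3, 0, 0, 0, 0, 0], [-0.3, 0, 0, 0, 0, 0], [-0.05, 0, 0, 0, 0, 0], [0, 0, 0, 0, 0, 0]]

```text
time_s: 7.2
ee_pos: [0.6243, -0.114, 0.1233]
orientation: [-2.641, 1.7, -0.003]
wrist_force: [0.2, 0.5, -0.5]
width: 0.004
grasp_force: 0.0
```

```bash
python3 -c "from h import *;rep()"
```

```text
t 7.2 p [ 0.6243 -0.114   0.1233] alpha -1.144 phi -1.138 r 0.0435 tool->K [-0.0435  0.0003] tilt [ 0.002 -0.001 -1.   ]
F tool [-0.37 -0.34  0.48] q6 2.426 w 0.004
```

Emit:
jog_arm:
  plan:
    - [[-0.04, 0, 0, 0, 0, 0], [0, 0, 0, 0, 0, 0]]

```text
time_s: 7.4
ee_pos: [0.6235, -0.1134, 0.1224]
orientation: [-2.64, 1.702, -0.001]
wrist_force: [0.6, 0.1, -0.0]
width: 0.009
grasp_force: 0.0
```

Emit:
jog_arm:
  plan:
    - [[-0.02, 0, 0, 0, 0, 0], [0, 0, 0, 0, 0, 0]]

```text
time_s: 7.6
ee_pos: [0.6229, -0.1127, 0.1218]
orientation: [2.64, -1.702, -0.0]
wrist_force: [0.3, 0.1, 0.0]
width: 0.002
grasp_force: 0.0
```

Emit:
jog_arm:
  plan:
    - [[-0.02, 0, 0, 0, 0, 0], [0, 0, 0, 0, 0, 0]]

```text
time_s: 7.8
ee_pos: [0.6228, -0.1124, 0.1219]
orientation: [2.64, -1.702, 0.001]
wrist_force: [0.5, -2.5, -1.2]
width: 0.006
grasp_force: 1.2
```

```bash
python3 -c "from h import *;rep()"
```

```text
t 7.8 p [ 0.6228 -0.1124  0.1219] alpha -1.145 phi -1.153 r 0.0415 tool->K [-0.0415 -0.0003] tilt [ 0.    -0.001 -1.   ]
F tool [2.52 0.61 1.21] q6 2.429 w 0.006
```

Emit:
jog_arm:
  plan:
    - [[-0.03, 0, 0, 0, 0, 0], [0, 0, 0, 0, 0, 0]]

```text
time_s: 8.0
ee_pos: [0.6229, -0.1123, 0.122]
orientation: [2.64, -1.701, 0.004]
wrist_force: [0.9, -6.4, -1.7]
width: 0.009
grasp_force: 3.0
```

```bash
python3 -c "from h import *;rep()"
```

```text
t 8.0 p [ 0.6229 -0.1123  0.122 ] alpha -1.145 phi -1.149 r 0.0414 tool->K [-0.0414 -0.0002] tilt [ 0.002 -0.003 -1.   ]
F tool [6.23 1.82 1.7 ] q6 2.431 w 0.009
```

Emit:
jog_arm:
  plan:
    - [[-0.04, 0, 0, 0, 0, 0], [-0.005, -0.0975, 0, 0, 0, -1], [-0.005, -0.0975, 0, 0, 0, -1], [-0.005, -0.0975, 0, 0, 0, -1], [-0.005, -0.0975, 0, 0, 0, -1], [-0.005, -0.0975, 0, 0, 0, -1], [-0.005, -0.0975, 0, 0, 0, -1], [-0.005, -0.0975, 0, 0, 0, -1], [-0.005, -0.0975, 0, 0, 0, -1]]

```text
time_s: 8.9
ee_pos: [0.6438, -0.0879, 0.1222]
orientation: [3.095, -0.533, 0.005]
wrist_force: [3.7, -3.4, -1.2]
width: 0.005
grasp_force: 2.1
```

Run:
```python
from h import *
rep()
for n,(x,y,w,h) in dict(top=(310,145,55,50),scene=(265,190,55,50)).items():
    d=robot.get_image(n)["img"][y:y+h,x:x+w,::-1]; cv2.imwrite(f"pics/{n}k1.png",cv2.resize(d,(440,400),interpolation=cv2.INTER_CUBIC))
a,b=[cv2.imread(f"pics/{n}k1.png") for n in("top","scene")]; cv2.imwrite("pics/k1.png",np.hstack([a,b])[:, :800])
```

```text
t 8.9 p [ 0.6438 -0.0879  0.1222] alpha -0.341 phi -0.34 r 0.0401 tool->K [-0.0401  0.0001] tilt [ 0.003 -0.002 -1.   ]
F tool [4.57 1.95 1.22] q6 1.671 w 0.005
```

View pics/k1.png

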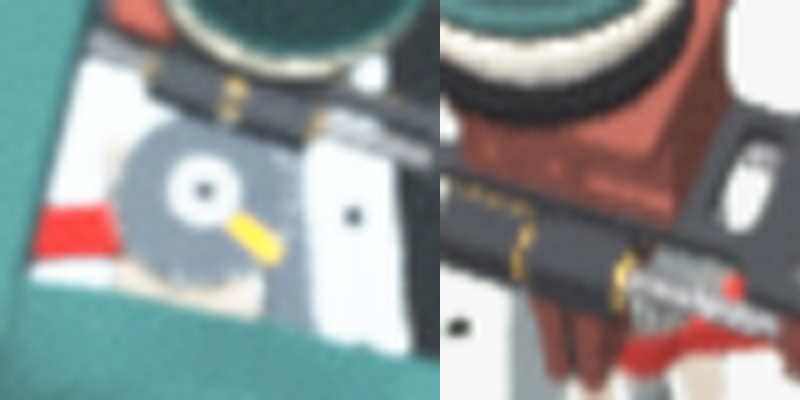

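Stripe in the top view points to (275,250), i.e. it turned about 45°, so there is no slip against the 46° orbit. I'll continue with a slight recentring.

Emit:
jog_arm:
  plan:
    - [[-0.015, -0.0725, 0, 0, 0, -1], [-0.005, -0.0975, 0, 0, 0, -1], [-0.005, -0.0975, 0, 0, 0, -1], [-0.005, -0.0975, 0, 0, 0, -1], [-0.005, -0.0975, 0, 0, 0, -1], [-0.005, -0.0975, 0, 0, 0, -1], [-0.005, -0.0975, 0, 0, 0, -1], [-0.005, -0.0975, 0, 0, 0, -1]]

```text
time_s: 9.8
ee_pos: [0.6413, -0.0571, 0.1225]
orientation: [3.06, 0.71, 0.005]
wrist_force: [4.4, -0.7, 0.7]
width: 0.006
grasp_force: 1.6
```

```bash
python3 -c "from h import *;rep()"
```

```text
t 9.8 p [ 0.6413 -0.0571  0.1225] alpha 0.456 phi 0.458 r 0.0394 tool->K [-0.0394  0.0001] tilt [ 0.003  0.    -1.   ]
F tool [ 3.66  2.55 -0.69] q6 0.918 w 0.006
```

Emit:
jog_arm:
  plan:
    - [[-0.01, -0.0975, 0, 0, 0, -1], [-0.01, -0.0975, 0, 0, 0, -1], [-0.01, -0.0975, 0, 0, 0, -1], [-0.01, -0.0975, 0, 0, 0, -1], [-0.01, -0.0975, 0, 0, 0, -1], [-0.01, -0.0975, 0, 0, 0, -1]]

```text
time_s: 10.4
ee_pos: [0.6248, -0.0398, 0.1228]
orientation: [2.713, 1.583, 0.007]
wrist_force: [4.5, 4.2, 2.7]
width: 0.005
grasp_force: 2.9
```

```bash
python3 -c "from h import *;rep()"
```

```text
t 10.4 p [ 0.6248 -0.0398  0.1228] alpha 1.056 phi 1.073 r 0.0395 tool->K [-0.0394  0.0007] tilt [ 0.004  0.002 -1.   ]
F tool [ 5.92  1.84 -2.65] q6 0.338 w 0.005
```

Emit:
jog_arm:
  plan:
    - [[-0.013, -0.098, 0, 0, 0, -1], [-0.005, -0.098, 0, 0, 0, -1], [-0.005, -0.098, 0, 0, 0, -1], [-0.005, -0.098, 0, 0, 0, -1], [-0.005, -0.098, 0, 0, 0, -1], [-0.005, -0.098, 0, 0, 0, -1], [-0.005, -0.098, 0, 0, 0, -1], [-0.005, -0.098, 0, 0, 0, -1], [-0.005, -0.098, 0, 0, 0, -1], [-0.005, -0.098, 0, 0, 0, -1]]

```text
time_s: 11.4
ee_pos: [0.5847, -0.0394, 0.1221]
orientation: [-1.622, -2.689, -0.003]
wrist_force: [1.6, 2.8, 0.4]
width: 0.005
grasp_force: 1.2
```

```bash
sed -i 's/^K=.*/K=np.array([.6048,-.0755])/' h.py; python3 -c "from h import *;rep()"
```

```text
t 11.4 p [ 0.5847 -0.0394  0.1221] alpha 2.056 phi 2.08 r 0.0413 tool->K [-0.0413  0.001 ] tilt [-0.     0.002 -1.   ]
F tool [ 1.76  2.7  -0.35] q6 -0.674 w 0.005
```

Emit:
jog_arm:
  plan:
    - [[-0.035, -0.098, 0, 0, 0, -1], [-0.006, -0.098, 0, 0, 0, -1], [-0.006, -0.098, 0, 0, 0, -1], [-0.006, -0.098, 0, 0, 0, -1], [-0.006, -0.098, 0, 0, 0, -1]]

```text
time_s: 11.9
ee_pos: [0.5697, -0.0536, 0.1218]
orientation: [-0.905, -3.005, -0.003]
wrist_force: [-1.3, 4.0, 1.8]
width: 0.006
grasp_force: 1.4
```

```bash
python3 -c "from h import *;rep()"
```

```text
t 11.9 p [ 0.5697 -0.0536  0.1218] alpha 2.556 phi 2.583 r 0.0414 tool->K [-0.0414  0.0011] tilt [-0.003  0.003 -1.   ]
F tool [ 3.27  2.64 -1.75] q6 -1.203 w 0.006
```

Emit:
jog_arm:
  plan:
    - [[-0.006, -0.098, 0, 0, 0, -1], [-0.006, -0.098, 0, 0, 0, -1], [-0.006, -0.098, 0, 0, 0, -1], [-0.006, -0.098, 0, 0, 0, -1], [-0.006, -0.098, 0, 0, 0, -1]]

```text
time_s: 12.4
ee_pos: [0.5634, -0.0726, 0.1214]
orientation: [-0.134, -3.136, -0.003]
wrist_force: [-1.9, 0.3, 0.7]
width: 0.003
grasp_force: 0.6
```

```bash
python3 -c "from h import *;rep()"
```

```text
t 12.4 p [ 0.5634 -0.0726  0.1214] alpha 3.056 phi 3.073 r 0.0415 tool->K [-0.0415  0.0007] tilt [-0.003  0.002 -1.   ]
F tool [ 1.92  0.18 -0.68] q6 -1.737 w 0.003
```

```bash
cat >> h.py <<'E'
def stripe(zt=.139):
    for n in("top","scene"):
        d=robot.get_image(n); im=d["img"].astype(int); m=(im[...,0]>150)&(im[...,1]>130)&(im[...,2]<110)
        v,u=np.nonzero(m); P=np.array([onz(d,a,b,zt)[:2]-K for a,b in zip(u,v)]).reshape(-1,2)
        P=P[np.linalg.norm(P,axis=1)<.034]
        if len(P): c=P.mean(0); print(n,"stripe n",len(P),"turn mod 2pi",round((np.arctan2(c[1],c[0])-np.pi-.069)%6.2832,2),"rad",np.linalg.norm(c).round(4))
        else: print(n,"no stripe")
E
python3 -c "from h import *;stripe(.138)"
```

```text
top no stripe
scene stripe n 1 turn mod 2pi 3.67 rad 0.0329
```

Run:
```python
from h import *
d=robot.get_image("scene"); x,y,w,h=255,175,80,80
cv2.imwrite("pics/k2.png",cv2.resize(d["img"][y:y+h,x:x+w,::-1],(480,480),interpolation=cv2.INTER_CUBIC)); print(proj(d,[*K,.138]))
```

```text
[288.63691621 216.18032211]
```

View pics/k2.png

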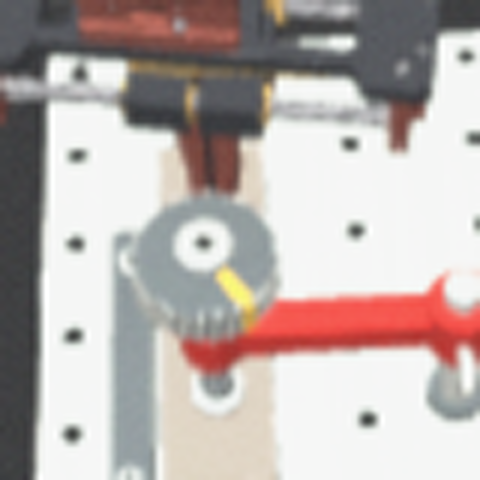

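The stripe in the scene crop is at (238,292) with the hub at (203,242). That means the knob has turned about 3.6 rad against an orbit of 4.2, so there is some slip. I'll press harder.

Emit:
jog_arm:
  plan:
    - [[-0.06, 0, 0, 0, 0, 0], [-0.005, -0.098, 0, 0, 0, -1], [-0.005, -0.098, 0, 0, 0, -1], [-0.005, -0.098, 0, 0, 0, -1], [-0.005, -0.098, 0, 0, 0, -1], [-0.005, -0.098, 0, 0, 0, -1], [-0.005, -0.098, 0, 0, 0, -1], [-0.005, -0.098, 0, 0, 0, -1], [-0.005, -0.098, 0, 0, 0, -1], [-0.005, -0.098, 0, 0, 0, -1]]

```text
time_s: 13.55
ee_pos: [0.5774, -0.1063, 0.1218]
orientation: [1.242, -2.881, -0.001]
wrist_force: [-8.0, -3.4, 3.7]
width: 0.003
grasp_force: 3.4
```

```bash
sed -i 's/>130)&(im\[...,2\]<110)/>110)\&(im[...,0]-im[...,2]>70)\&(im[...,1]-im[...,2]>50)/' h.py; python3 -c "from h import *;rep();stripe(.138)"
```

```text
t 13.55 p [ 0.5774 -0.1063  0.1218] alpha -2.327 phi -2.298 r 0.0413 tool->K [-0.0413  0.0012] tilt [-0.004 -0.001 -1.   ]
F tool [ 7.93  3.52 -3.67] q6 -2.682 w 0.003
top stripe n 17 turn mod 2pi 0.03 rad 0.0254
scene stripe n 21 turn mod 2pi 4.66 rad 0.02
```

Emit:
jog_arm:
  plan:
    - [[0.25, 0, -0.05, 0, 0, 0], [-0.006, 0.1225, 0, 0, 0, 1], [-0.006, 0.1225, 0, 0, 0, 1], [-0.006, 0.1225, 0, 0, 0, 1], [-0.006, 0.1225, 0, 0, 0, 1], [-0.006, 0.1225, 0, 0, 0, 1], [-0.006, 0.1225, 0, 0, 0, 1], [-0.006, 0.1225, 0, 0, 0, 1], [-0.006, 0.1225, 0, 0, 0, 1], [-0.006, 0.1225, 0, 0, 0, 1], [-0.006, 0.1225, 0, 0, 0, 1], [-0.006, 0.1225, 0, 0, 0, 1], [-0.006, 0.1225, 0, 0, 0, 1], [-0.006, 0.1225, 0, 0, 0, 1], [-0.006, 0.1225, 0, 0, 0, 1], [-0.006, 0.1225, 0, 0, 0, 1], [-0.006, 0.1225, 0, 0, 0, 1], [-0.006, 0.1225, 0, 0, 0, 1], [-0.006, 0.1225, 0, 0, 0, 1], [-0.006, 0.1225, 0, 0, 0, 1]]

```text
time_s: 15.65
ee_pos: [0.5841, -0.0338, 0.1242]
orientation: [1.633, 2.683, 0.001]
wrist_force: [0.0, -0.3, -0.4]
width: 0.003
grasp_force: 0.0
```

```bash
python3 -c "from h import *;rep();stripe(.138)"
```

```text
t 15.65 p [ 0.5841 -0.0338  0.1242] alpha 2.048 phi 2.031 r 0.0465 tool->K [-0.0465 -0.0008] tilt [ 0.001  0.    -1.   ]
F tool [-0.27 -0.12  0.41] q6 -0.653 w 0.003
top no stripe
scene stripe n 21 turn mod 2pi 4.66 rad 0.02
```

Emit:
jog_arm:
  plan:
    - [[-0.006, 0.1225, 0, 0, 0, 1], [-0.006, 0.1225, 0, 0, 0, 1], [-0.006, 0.1225, 0, 0, 0, 1], [-0.006, 0.1225, 0, 0, 0, 1], [-0.006, 0.1225, 0, 0, 0, 1], [-0.006, 0.1225, 0, 0, 0, 1], [-0.006, 0.1225, 0, 0, 0, 1], [-0.006, 0.1225, 0, 0, 0, 1], [-0.006, 0.1225, 0, 0, 0, 1], [-0.006, 0.1225, 0, 0, 0, 1], [-0.006, 0.1225, 0, 0, 0, 1], [-0.006, 0.1225, 0, 0, 0, 1], [-0.006, 0.1225, 0, 0, 0, 1], [-0.006, 0.1225, 0, 0, 0, 1], [-0.006, 0.1225, 0, 0, 0, 1], [-0.006, 0.1225, 0, 0, 0, 1], [-0.006, 0.1225, 0, 0, 0, 1], [-0.006, 0.1225, 0, 0, 0, 1], [-0.006, 0.1225, 0, 0, 0, 1], [-0.006, 0.1225, 0, 0, 0, 1]]

```text
time_s: 17.75
ee_pos: [0.6555, -0.075, 0.124]
orientation: [-3.141, -0.082, -0.001]
wrist_force: [0.9, -0.3, -0.1]
width: 0.009
grasp_force: 0.0
```

```bash
python3 -c "from h import *;rep();stripe(.138)"
```

```text
t 17.75 p [ 0.6555 -0.075   0.124 ] alpha 0.052 phi 0.01 r 0.0507 tool->K [-0.0507 -0.0021] tilt [ 0.  0. -1.]
F tool [0.84 0.35 0.08] q6 1.3 w 0.009
top stripe n 21 turn mod 2pi 4.61 rad 0.022
scene stripe n 3 turn mod 2pi 3.89 rad 0.0316
```

Emit:
jog_arm:
  plan:
    - [[-0.2, -0.053, 0, 0, 0, 0], [-0.115, 0, 0, 0, 0, 0], [-0.005, -0.097, 0, 0, 0, -1], [-0.005, -0.097, 0, 0, 0, -1], [-0.005, -0.097, 0, 0, 0, -1], [-0.005, -0.097, 0, 0, 0, -1], [-0.005, -0.097, 0, 0, 0, -1], [-0.005, -0.097, 0, 0, 0, -1], [-0.005, -0.097, 0, 0, 0, -1], [-0.005, -0.097, 0, 0, 0, -1], [-0.005, -0.097, 0, 0, 0, -1], [-0.005, -0.097, 0, 0, 0, -1]]

```text
time_s: 19.05
ee_pos: [0.6248, -0.0398, 0.1247]
orientation: [2.709, 1.59, 0.008]
wrist_force: [4.9, 3.7, 0.4]
width: 0.004
grasp_force: 3.0
```

```bash
python3 -c "from h import *;rep();stripe(.139)"
```

```text
t 19.05 p [ 0.6248 -0.0398  0.1247] alpha 1.061 phi 1.06 r 0.0409 tool->K [-0.0409 -0.    ] tilt [ 0.005  0.002 -1.   ]
F tool [ 5.67  2.46 -0.33] q6 0.333 w 0.004
top stripe n 24 turn mod 2pi 5.56 rad 0.0221
scene stripe n 27 turn mod 2pi 0.1 rad 0.0207
```

Emit:
jog_arm:
  plan:
    - [[-0.03, -0.097, 0, 0, 0, -1], [-0.007, -0.097, 0, 0, 0, -1], [-0.007, -0.097, 0, 0, 0, -1], [-0.007, -0.097, 0, 0, 0, -1], [-0.007, -0.097, 0, 0, 0, -1], [-0.007, -0.097, 0, 0, 0, -1], [-0.007, -0.097, 0, 0, 0, -1], [-0.007, -0.097, 0, 0, 0, -1], [-0.007, -0.097, 0, 0, 0, -1], [-0.007, -0.097, 0, 0, 0, -1], [-0.007, -0.097, 0, 0, 0, -1], [-0.007, -0.097, 0, 0, 0, -1], [-0.007, -0.097, 0, 0, 0, -1], [-0.007, -0.097, 0, 0, 0, -1]]

```text
time_s: 20.55
ee_pos: [0.5717, -0.0507, 0.124]
orientation: [-1.047, -2.959, -0.002]
wrist_force: [-1.7, 3.7, 2.0]
width: 0.004
grasp_force: 2.0
```

```bash
python3 -c "from h import *;rep();stripe(.139)"
```

```text
t 20.55 p [ 0.5717 -0.0507  0.124 ] alpha 2.462 phi 2.499 r 0.0413 tool->K [-0.0413  0.0015] tilt [-0.002  0.002 -1.   ]
F tool [ 3.63  1.77 -1.99] q6 -1.102 w 0.004
top no stripe
scene stripe n 15 turn mod 2pi 0.83 rad 0.0205
```

Emit:
jog_arm:
  plan:
    - [[-0.04, -0.097, 0, 0, 0, -1], [-0.007, -0.097, 0, 0, 0, -1], [-0.007, -0.097, 0, 0, 0, -1], [-0.007, -0.097, 0, 0, 0, -1], [-0.007, -0.097, 0, 0, 0, -1], [-0.007, -0.097, 0, 0, 0, -1], [-0.007, -0.097, 0, 0, 0, -1], [-0.007, -0.097, 0, 0, 0, -1], [-0.007, -0.097, 0, 0, 0, -1], [-0.007, -0.097, 0, 0, 0, -1], [-0.007, -0.097, 0, 0, 0, -1], [-0.007, -0.097, 0, 0, 0, -1], [-0.006, -0.097, 0, 0, 0, -1], [-0.006, -0.097, 0, 0, 0, -1]]

```text
time_s: 22.05
ee_pos: [0.5742, -0.1034, 0.1236]
orientation: [1.101, -2.939, -0.002]
wrist_force: [-2.3, -0.5, 2.0]
width: 0.004
grasp_force: 1.4
```

```bash
python3 -c "from h import *;rep();stripe(.140)"
```

```text
t 22.05 p [ 0.5742 -0.1034  0.1236] alpha -2.425 phi -2.401 r 0.0414 tool->K [-0.0414  0.001 ] tilt [-0.003 -0.    -1.   ]
F tool [ 2.12  1.13 -2.02] q6 -2.583 w 0.004
top stripe n 11 turn mod 2pi 6.17 rad 0.0244
scene stripe n 24 turn mod 2pi 2.2 rad 0.0225
```

Emit:
jog_arm:
  plan:
    - [[0.28, 0, -0.05, 0, 0, 0], [-0.006, 0.1225, 0, 0, 0, 1], [-0.006, 0.1225, 0, 0, 0, 1], [-0.006, 0.1225, 0, 0, 0, 1], [-0.006, 0.1225, 0, 0, 0, 1], [-0.006, 0.1225, 0, 0, 0, 1], [-0.006, 0.1225, 0, 0, 0, 1], [-0.006, 0.1225, 0, 0, 0, 1], [-0.006, 0.1225, 0, 0, 0, 1], [-0.006, 0.1225, 0, 0, 0, 1], [-0.006, 0.1225, 0, 0, 0, 1], [-0.006, 0.1225, 0, 0, 0, 1], [-0.006, 0.1225, 0, 0, 0, 1], [-0.006, 0.1225, 0, 0, 0, 1], [-0.006, 0.1225, 0, 0, 0, 1], [-0.006, 0.1225, 0, 0, 0, 1], [-0.006, 0.1225, 0, 0, 0, 1], [-0.006, 0.1225, 0, 0, 0, 1], [-0.006, 0.1225, 0, 0, 0, 1], [-0.006, 0.1225, 0, 0, 0, 1]]

```text
time_s: 24.15
ee_pos: [0.5867, -0.0333, 0.1262]
orientation: [1.765, 2.597, 0.001]
wrist_force: [0.4, -0.6, -0.6]
width: 0.01
grasp_force: 0.0
```

```bash
python3 -c "from h import *;rep();stripe(.140)"
```

```text
t 24.15 p [ 0.5867 -0.0333  0.1262] alpha 1.948 phi 1.975 r 0.0459 tool->K [-0.0459  0.0012] tilt [ 0.001 -0.    -1.   ]
F tool [-0.68  0.17  0.58] q6 -0.551 w 0.01
top no stripe
scene stripe n 24 turn mod 2pi 2.2 rad 0.0225
```

Emit:
jog_arm:
  plan:
    - [[-0.006, 0.1225, 0, 0, 0, 1], [-0.006, 0.1225, 0, 0, 0, 1], [-0.006, 0.1225, 0, 0, 0, 1], [-0.006, 0.1225, 0, 0, 0, 1], [-0.006, 0.1225, 0, 0, 0, 1], [-0.006, 0.1225, 0, 0, 0, 1], [-0.006, 0.1225, 0, 0, 0, 1], [-0.006, 0.1225, 0, 0, 0, 1], [-0.006, 0.1225, 0, 0, 0, 1], [-0.006, 0.1225, 0, 0, 0, 1], [-0.006, 0.1225, 0, 0, 0, 1], [-0.006, 0.1225, 0, 0, 0, 1], [-0.006, 0.1225, 0, 0, 0, 1], [-0.006, 0.1225, 0, 0, 0, 1], [-0.006, 0.1225, 0, 0, 0, 1], [-0.006, 0.1225, 0, 0, 0, 1], [-0.006, 0.1225, 0, 0, 0, 1], [-0.006, 0.1225, 0, 0, 0, 1], [-0.006, 0.1225, 0, 0, 0, 1], [-0.006, 0.1225, 0, 0, 0, 1]]

```text
time_s: 26.25
ee_pos: [0.6537, -0.0814, 0.126]
orientation: [3.141, -0.075, 0.001]
wrist_force: [0.3, 0.3, -0.1]
width: 0.005
grasp_force: 0.0
```

```bash
python3 -c "from h import *;rep();stripe(.140)"
```

```text
t 26.25 p [ 0.6537 -0.0814  0.126 ] alpha -0.048 phi -0.119 r 0.0493 tool->K [-0.0491 -0.0035] tilt [ 0. -0. -1.]
F tool [ 0.32 -0.34  0.12] q6 1.39 w 0.005
top stripe n 19 turn mod 2pi 2.25 rad 0.0214
scene stripe n 1 turn mod 2pi 3.66 rad 0.0244
```

Emit:
jog_arm:
  plan:
    - [[-0.16, -0.088, 0, 0, 0, 0], [-0.11, 0, 0, 0, 0, 0], [-0.005, -0.097, 0, 0, 0, -1], [-0.005, -0.097, 0, 0, 0, -1], [-0.005, -0.097, 0, 0, 0, -1], [-0.005, -0.097, 0, 0, 0, -1], [-0.005, -0.097, 0, 0, 0, -1], [-0.005, -0.097, 0, 0, 0, -1], [-0.005, -0.097, 0, 0, 0, -1], [-0.005, -0.097, 0, 0, 0, -1], [-0.005, -0.097, 0, 0, 0, -1], [-0.005, -0.097, 0, 0, 0, -1], [-0.03, -0.097, 0, 0, 0, -1], [-0.007, -0.097, 0, 0, 0, -1], [-0.007, -0.097, 0, 0, 0, -1]]

```text
time_s: 27.85
ee_pos: [0.6175, -0.0367, 0.1268]
orientation: [2.537, 1.852, 0.009]
wrist_force: [3.6, 7.4, 2.2]
width: 0.008
grasp_force: 4.1
```

```bash
python3 -c "from h import *;rep();stripe(.141)"
```

```text
t 27.85 p [ 0.6175 -0.0367  0.1268] alpha 1.261 phi 1.255 r 0.0408 tool->K [-0.0408 -0.0003] tilt [ 0.005  0.003 -1.   ]
F tool [ 8.15  1.19 -2.13] q6 0.134 w 0.008
top no stripe
scene stripe n 20 turn mod 2pi 5.96 rad 0.0213
```

Emit:
jog_arm:
  plan:
    - [[-0.007, -0.097, 0, 0, 0, -1], [-0.007, -0.097, 0, 0, 0, -1], [-0.007, -0.097, 0, 0, 0, -1], [-0.007, -0.097, 0, 0, 0, -1], [-0.007, -0.097, 0, 0, 0, -1], [-0.007, -0.097, 0, 0, 0, -1], [-0.007, -0.097, 0, 0, 0, -1], [-0.007, -0.097, 0, 0, 0, -1], [-0.007, -0.097, 0, 0, 0, -1], [-0.007, -0.097, 0, 0, 0, -1], [-0.007, -0.097, 0, 0, 0, -1], [-0.04, -0.097, 0, 0, 0, -1], [-0.007, -0.097, 0, 0, 0, -1], [-0.007, -0.097, 0, 0, 0, -1], [-0.007, -0.097, 0, 0, 0, -1], [-0.007, -0.097, 0, 0, 0, -1], [-0.007, -0.097, 0, 0, 0, -1]]

```text
time_s: 29.65
ee_pos: [0.5639, -0.0692, 0.1256]
orientation: [-0.282, -3.124, -0.003]
wrist_force: [-4.1, 2.2, 4.6]
width: 0.003
grasp_force: 2.6
```

```bash
python3 -c "from h import *;rep();stripe(.142)"
```

```text
t 29.65 p [ 0.5639 -0.0692  0.1256] alpha 2.962 phi 2.989 r 0.0414 tool->K [-0.0414  0.0011] tilt [-0.005  0.002 -1.   ]
F tool [ 4.46  1.47 -4.58] q6 -1.636 w 0.003
top no stripe
scene stripe n 17 turn mod 2pi 5.08 rad 0.0202
```

Emit:
jog_arm:
  plan:
    - [[-0.007, -0.097, 0, 0, 0, -1], [-0.007, -0.097, 0, 0, 0, -1], [-0.007, -0.097, 0, 0, 0, -1], [-0.007, -0.097, 0, 0, 0, -1], [-0.02, -0.097, 0, 0, 0, -1], [-0.007, -0.097, 0, 0, 0, -1], [-0.007, -0.097, 0, 0, 0, -1], [-0.007, -0.097, 0, 0, 0, -1], [-0.007, -0.097, 0, 0, 0, -1], [-0.007, -0.097, 0, 0, 0, -1], [-0.007, -0.097, 0, 0, 0, -1]]

```text
time_s: 30.85
ee_pos: [0.5802, -0.1086, 0.1258]
orientation: [1.393, -2.811, -0.002]
wrist_force: [-4.5, -3.3, 5.5]
width: 0.007
grasp_force: 2.6
```

Emit:
jog_arm:
  plan:
    - [[0.3, 0, 0, 0, 0, 0], [0.6, 0, 0, 0, 0, 0], [0.8, 0, -0.5, 0, 0, 0], [0, 0, 0, 0, 0, 0]]

```text
time_s: 31.25
ee_pos: [0.54, -0.1648, 0.1475]
orientation: [-1.38, 2.822, -0.004]
wrist_force: [1.2, 0.9, 1.8]
width: 0.002
grasp_force: 0.0
```

```bash
python3 -c "from h import *;rep();stripe(.143)"
```

```text
t 31.25 p [ 0.54   -0.1648  0.1475] alpha -2.232 phi -2.198 r 0.1103 tool->K [-0.1103  0.0037] tilt [ 0.002 -0.002 -1.   ]
F tool [-1.44 -0.45 -1.83] q6 -2.898 w 0.002
top stripe n 20 turn mod 2pi 6.14 rad 0.0207
scene stripe n 14 turn mod 2pi 6.22 rad 0.0216
```

Emit:
jog_arm:
  plan:
    - [[0, 0, 0, 0, 0, 1], [0, 0, 0, 0, 0, 1], [0, 0, 0, 0, 0, 1], [0, 0, 0, 0, 0, 1], [0, 0, 0, 0, 0, 1], [0, 0, 0, 0, 0, 1], [0, 0, 0, 0, 0, 1], [0, 0, 0, 0, 0, 1], [0, 0, 0, 0, 0, 0.4], [0.75, 0.7, 0, 0, 0, 0], [0.75, 0.7, 0, 0, 0, 0], [0.75, 0.7, 0, 0, 0, 0], [0, 0, 0.7, 0, 0, 0], [0, 0, 0.7, 0, 0, 0], [0, 0, 0.7, 0, 0, 0], [0, 0, 0, 0, 0, 0]]
  hand: 0.55

```text
time_s: 32.95
ee_pos: [0.4429, -0.0835, 0.0592]
orientation: [0.115, -3.134, -0.004]
wrist_force: [-0.4, 0.9, 0.3]
width: 0.226
grasp_force: 0.0
```

```bash
cat >> h.py <<'E'
def jig():
    o,R=rep(); c,s=np.cos(.069),np.sin(.069); print("TCP in jig",np.array([[c,s],[-s,c]])@(o["ee_pos"][:2]-[.5699,-.0778]),"z",o["ee_pos"][2])
E
python3 -c "from h import *;jig();stripe(.143)"
```

```text
t 32.95 p [ 0.4429 -0.0835  0.0592] alpha -3.068 phi -3.093 r 0.1621 tool->K [-0.1621 -0.004 ] tilt [-0.006  0.002 -1.   ]
F tool [ 0.31  0.89 -0.32] q6 -1.985 w 0.226
TCP in jig [-0.12713681  0.00312237] z 0.05918175028709982
top stripe n 20 turn mod 2pi 6.14 rad 0.0207
scene stripe n 15 turn mod 2pi 6.21 rad 0.0211
```

Emit:
jog_arm:
  plan:
    - [[0, -0.078, 0.5, 0, 0, 0.04], [0, 0, 0.5, 0, 0, 0], [0, 0, 0.07, 0, 0, 0], [0, 0, 0, 0, 0, 0], [0, 0, 0, 0, 0, 0]]

```text
time_s: 33.55
ee_pos: [0.4466, -0.0885, 0.0202]
orientation: [-0.109, 3.138, -0.001]
wrist_force: [-0.4, 0.4, 0.4]
width: 0.226
grasp_force: 0.0
```

```bash
python3 -c "from h import *;jig()"
```

```text
t 33.55 p [ 0.4466 -0.0885  0.0202] alpha -3.072 phi -3.059 r 0.1588 tool->K [-0.1588  0.0021] tilt [ 0.002 -0.001 -1.   ]
F tool [ 0.36  0.4  -0.41] q6 -1.988 w 0.226
TCP in jig [-0.12378098 -0.00221154] z 0.020189691615920366
```

Emit:
jog_arm:
  plan:
    - [[0, 0.05, 0.09, 0, 0, 0], [0, 0, 0, 0, 0, 0], [-0.2, 0, 0, 0, 0, 0], [-0.05, 0, 0, 0, 0, 0], [-0.05, 0, 0, 0, 0, 0], [-0.05, 0, 0, 0, 0, 0], [-0.05, 0, 0, 0, 0, 0], [0, 0, 0, 0, 0, 0]]

```text
time_s: 34.35
ee_pos: [0.4615, -0.0851, 0.0153]
orientation: [0.109, -3.139, -0.0]
wrist_force: [-1.2, 0.6, -1.2]
width: 0.225
grasp_force: 0.8
```

```bash
python3 -c "from h import *;jig()"
```

```text
t 34.35 p [ 0.4615 -0.0851  0.0153] alpha -3.072 phi -3.075 r 0.1436 tool->K [-0.1436 -0.0003] tilt [-0.  0. -1.]
F tool [1.18 0.69 1.16] q6 -1.97 w 0.225
TCP in jig [-0.10865292  0.00017095] z 0.015311108354266044
```

Emit:
jog_arm:
  plan:
    - [[-0.05, 0, 0, 0, 0, 0], [-0.05, 0, 0, 0, 0, 0], [-0.05, 0, 0, 0, 0, 0], [-0.05, 0, 0, 0, 0, 0], [-0.05, 0, 0, 0, 0, 0], [-0.05, 0, 0, 0, 0, 0], [-0.05, 0, 0, 0, 0, 0], [-0.05, 0, 0, 0, 0, 0], [-0.05, 0, 0, 0, 0, 0], [-0.05, 0, 0, 0, 0, 0], [0, 0, 0, 0, 0, 0]]

```text
time_s: 35.45
ee_pos: [0.4821, -0.0839, 0.0156]
orientation: [-0.109, 3.139, -0.0]
wrist_force: [-0.6, 0.3, -0.7]
width: 0.225
grasp_force: 0.5
```

```bash
python3 -c "from h import *;jig();stripe(.143)"
```

```text
t 35.45 p [ 0.4821 -0.0839  0.0156] alpha -3.072 phi -3.073 r 0.123 tool->K [-1.23e-01 -1.00e-04] tilt [ 0.001 -0.    -1.   ]
F tool [0.59 0.32 0.74] q6 -1.954 w 0.225
TCP in jig [-8.80378114e-02 -7.42338975e-05] z 0.01555869202678566
top stripe n 17 turn mod 2pi 6.13 rad 0.0194
scene stripe n 12 turn mod 2pi 6.21 rad 0.0197
```

Emit:
jog_arm:
  plan:
    - [[-0.05, 0, 0, 0, 0, 0], [-0.05, 0, 0, 0, 0, 0], [-0.05, 0, 0, 0, 0, 0], [0, 0, 0, 0, 0, 0]]

```text
time_s: 35.95
ee_pos: [0.4879, -0.0835, 0.0155]
orientation: [-0.109, 3.139, -0.0]
wrist_force: [-1.4, 0.3, 0.3]
width: 0.223
grasp_force: 0.8
```

Emit:
jog_arm:
  plan:
    - [[-0.04, 0, 0, 0, 0, 0], [-0.04, 0, 0, 0, 0, 0], [0, 0, 0, 0, 0, 0]]

```text
time_s: 36.25
ee_pos: [0.4885, -0.0829, 0.0152]
orientation: [0.109, -3.136, -0.001]
wrist_force: [-6.7, -1.1, 3.0]
width: 0.224
grasp_force: 3.5
```

```bash
python3 -c "from h import *;jig()"
```

```text
t 36.25 p [ 0.4885 -0.0829  0.0152] alpha -3.072 phi -3.078 r 0.1166 tool->K [-0.1166 -0.0007] tilt [-0.004  0.    -1.   ]
F tool [ 6.81 -0.64 -2.98] q6 -1.947 w 0.224
TCP in jig [-0.08160952  0.00049909] z 0.015175237734238591
```

Emit:
jog_arm:
  plan:
    - [[-0.04, 0, 0, 0, 0, 0], [-0.03, 0, 0, 0, 0, 0], [0, 0, 0, 0, 0, 0], [0, 0, 0, 0, 0, 0]]

```text
time_s: 36.65
ee_pos: [0.4885, -0.0823, 0.0148]
orientation: [0.109, -3.131, -0.003]
wrist_force: [-11.7, -2.4, 7.1]
width: 0.223
grasp_force: 5.9
```

```bash
python3 -c "from h import *;jig()"
```

```text
t 36.65 p [ 0.4885 -0.0823  0.0148] alpha -3.072 phi -3.083 r 0.1165 tool->K [-0.1165 -0.0013] tilt [-0.009  0.001 -1.   ]
F tool [11.88 -1.55 -7.01] q6 -1.944 w 0.223
TCP in jig [-0.08152859  0.00113128] z 0.014774863261613695
```

Emit:
jog_arm:
  plan:
    - [[0.2, 0, 0, 0, 0, 0], [0.8, 0, 0, 0, 0, 0], [0, 0, -0.8, 0, 0, 0], [0, 0, -1, 0, 0, 0], [0, 0, -1, 0, 0, 0], [0, 0, -1, 0, 0, 0], [0.5, 0, -0.5, 0, 0, 0], [0, 0.9, 0, 0, 0, 0], [0, 0.9, 0, 0, 0, 0], [0, 0.9, 0, 0, 0, 0], [0, 0.9, 0, 0, 0, 0], [0, 0.9, 0, 0, 0, 0], [0, 0.9, 0, 0, 0, 0], [0, 0, 0, 0, 0, 0]]

```text
time_s: 38.05
ee_pos: [0.4194, 0.1319, 0.188]
orientation: [-0.115, 3.136, 0.003]
wrist_force: [0.6, 0.2, -0.5]
width: 0.224
grasp_force: 0.0
```

Run:
```python
from h import *
jig();stripe(.143)
ims=[]
for n,(x,y,w,h) in dict(top=(275,130,100,130),scene=(255,175,100,130)).items():
    d=robot.get_image(n)["img"][y:y+h,x:x+w,::-1]; ims.append(cv2.resize(d,(400,520),interpolation=cv2.INTER_CUBIC))
cv2.imwrite("pics/end.png",np.hstack(ims))
```

```text
t 38.05 p [0.4194 0.1319 0.188 ] alpha -3.069 phi 2.3 r 0.2782 tool->K [-0.1698 -0.2204] tilt [ 0.003  0.002 -1.   ]
F tool [-0.61  0.14  0.51] q6 -1.499 w 0.224
TCP in jig [-0.13567429  0.21961172] z 0.18798270578126844
top stripe n 20 turn mod 2pi 6.14 rad 0.0207
scene stripe n 12 turn mod 2pi 6.21 rad 0.0197
```

View pics/end.png

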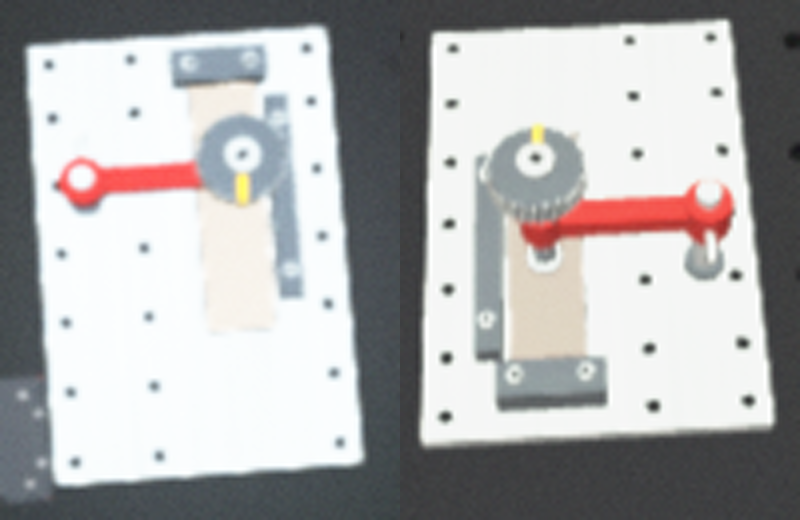

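The bar's far end meets the stop squarely, at (222,82) in the top half and (545,358) in the scene half. The stripe is back at its start direction after two turns, and the arm is clear. I'm handing in now.

```bash
python3 -c "
from plant import robot
print(robot.hand_in())"
```

```text
the job is handed in; nothing more can be done
None
```

The job is handed in, with no verdict returned: the knob measures about 12.45 rad (two turns) anticlockwise, the bar looks square against the end stop in both views, and the arm is clear of everything.

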